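Put the letter opener in the pen tray handle-first

ROBOT

A 6-joint arm with a two-finger parallel gripper is mounted at the origin on a cart in front of the work surface, level with it; the furniture and walls round the work are solid. World frame = base frame: x ahead of the robot, y to its left, z up, the work surface at z = 0. Lengths are in m, angles in degrees, forces in N, time in s.
With the tool pointing down it reaches from about 0.4 to 0.825 m from the base axis. Payload 7 kg.
Tool frame: the origin (TCP) lies between the finger pads; the fingertips stand ctrl.nose_length ahead of it and the grasp point (between the pads) lies 2 mm behind it (ctrl.nose_length is the distance from the TCP to the fingertips, in m); z points along the fingers, y is the line along which they close (so a half turn about z gives the same grasp; the last joint's range is limited). The gripper opens to 88 mm and grips with 3 to 60 N. Pads are 19 mm wide; open, the fingers measure 130 mm over their backs; the gripper's body (78 mm by 193 mm) begins 47 mm behind the grasp point.
Start: joints at [-48.982, 20.546, 0.682, 0, -70.136, -16.507], TCP at [0.28, -0.614, 0.244] pointing down, gripper open.
Joint ranges: [-176.03, 176.03], [-82.01, 121.73], [-58.28, 71.71], [-173.87, 95.51], [-174.79, -0.11], [-173.66, 173.66]. Speed limits (degrees/s): [136.94, 136.94, 172.46, 180, 180, 180].

INTERFACE

Orientations are given as [roll, pitch, yaw] about the fixed x, y, z axes, in that order (R = Rz(yaw) Ry(pitch) Rx(roll)).
In Python, from plant import ctrl gives the robot as it stands.
- The arm moves only by the tool apply_moves, never from a script. Its argument "commands" is a list of rows, each a list of 3 entries, a list of its own where there are three numbers: the shift along the world's x, y, z in cm, then the turn about the world's z in rad, then the closure, from 0 (fully open) to 1 (shut). In form: [[[x, y, z], turn, jaw], ...]. A call has 1 to 20 rows; each row is the pose to reach, as a shift and turn from the pose commanded when the call began; what a row does not reach only later rows make up. A row lasts 1/12 s, in which the tool goes at most 41.7 mm and 7.16 degrees, less where a joint would pass 70% of its speed; a pose out of reach is approached as far as the arm can. A call with a gripper value outside its range is refused whole. The fingers move at their own pace and stop on an object; the grip force is fixed at half the most. Time passes only in rows, so rows that repeat a pose let the fingers close. It gives the time, the measured TCP pose, the force, the opening and the grip force at its end, in the units of the state.
- ctrl.get_obs(): the state, without advancing time (a new reading comes with each control period).
- ctrl.snapshot(name): name is "scene" or "top"; returns a dict with "img" (384x512x3 uint8, red, green, blue), "fx", "fy", "cx", "cy" (pixels), "T" (4x4, takes a point from camera to world coordinates). Camera axes: x right, y up, looking along -z (the intrinsics and any distortion apply to the point x, -y, -z); pixel columns grow to the right and rows downward; lengths in m; the calibration is good to about 2 mm. A picture is of the moment at which its call begins. There is no depth.
- ctrl.close_job(): hands the job in; it is judged then, once.
Trained networks look in a picture, given as the dict that the camera call returned (one of the last four; its "shot" number tells which), for a name from the list of things; names that differ only in an ending like _2 or _b are one class to them, and where a whole thing is asked for, a point or a joint stands for the part that bears it (a point fixed in the world has none). Each returns a list of dicts, best first, with "score" (0 to 1); they miss things now and then, are a little off and sometimes report something else, mostly with a low value. They report only what shows in the picture. A call takes as long as a camera call.
- ctrl.search_frame(picture, target): "at" ([column, row] in pixels, amid what is visible of it).
- ctrl.spot_point(picture, target): "at" ([column, row] in pixels: a listed point, or the origin of a listed thing).
The state is a dict: "clock": time; "joint_pos": joint angles; "qvel": joint speeds; "tau": joint torques, N m; "tool_pos": TCP position; "orientation": TCP orientation; "force": force on the tool from outside, world axes, zero at the start; "moment": the same for the moment, N m; "opening": finger opening in m; "gripper_force": force on a finger pad.
Only numpy, scipy, OpenCV 4.12 (cv2) and the standard library are available. Lean on these libraries where they do the work, as an engineer would, in place of code of your own. Each camera call takes 0.05 s, during which the arm holds its last target. There are 200 camera calls.

TASK

The orange-handled letter opener lies on the desk with its blade pointing at the front edge of the desk, where people sit. Turn it end for end and lay it gently, without dropping it, flat and lengthwise in the wooden pen tray, its handle at the end of the tray by the desk's front edge and its blade pointing towards the back, the laptop's side; if your wrist cannot turn that far, set it down on the way and take a new grip. Leave the pink highlighter where it lies, and let go of the letter opener at the end.

Things in the scene. Friction and masses are not known exactly. Their poses are not given: they have to be found in the camera images.
- opener_grip (a point): Loose letter opener, 150 mm long: orange handle with black end cap, 85 x 22 wide x 16 high; blunt steel blade 70 x 14 x 3, level with mid-handle. It rests on the handle's flat underside. This point: where to grip, near the centre of mass, mid width and height of the handle (8 mm up), 50 mm from the butt, 35 mm from the blade. x: along the tool towards the blade tip; y: across; z: up.
- opener_tip (a point): The letter opener's blade tip, 105 mm from opener_grip along its x axis, at the same height (8 mm above the handle's underside). Same axes.
- tray_floor (a point): Shallow wooden pen tray, cork floor, fixed to the desk, empty: 192 x 126 outside, 180 x 114 inside, rim 12 above the desk, floor 4 above the desk. This point: centre of the floor's top. x: along the tray's length, from its end by the desk's front edge to its back end (laptop side), pointing between 33 and 57 degrees to the left of straight ahead; y: across it; z: up.
- pink_marker: Pink capped highlighter pen, 22 x 116 x 17, lying on the desk near the work; to be left alone. Origin: centre of its underside; y axis along its length.

How it is judged (in metres and radians):
At the end, for the whole second after the job is handed in: The letter opener rests wholly inside the tray, flat on its floor, released and still, along the tray to within 17 degrees, handle at the end by the desk's front edge and blade tip towards the back end (laptop side) (x of opener_tip in the frame of tray_floor between 0.03 and 0.092 m and x of opener_grip in the frame of tray_floor between -0.042 and -0.005 m and y of opener_grip in the frame of tray_floor between -0.05 and 0.05 m and z of opener_grip in the frame of tray_floor below 0.013 m and z of opener_tip in the frame of tray_floor below 0.014 m and angle between the x axis of opener_tip and the x axis of tray_floor, either way round below 0.3 rad and linear speed of opener below 0.02 m/s); the robot touches nothing.
It fails at once if the letter opener was dropped or thrown (faster than 0.7 m/s with no finger on it) (linear speed of opener above 0.7 m/s and contact force between the fingers and opener below 0.05 N).
It fails at once if the pink highlighter was moved by more than 30 mm (distance of pink_marker from where it was at the start of the episode above 0.03 m).
It also fails if it takes over 35 s, if anything falls off the work surface, if the arm or the gripper's body presses on something with over 40 N, if the wrist force passes 120 N, or if a joint passes its speed limit or range.

## Working session

There is one attempt and no reset: what is moved stays moved. The work goes in short steps, Python scripts to look and compute and a tool call to move; the robot and the scene stay as the last step left them, time stands still between calls to the robot, and variables do not carry over. Pictures are saved under pics/ and viewed, at most 10 in all, crops included, and the job is handed in when it is done.

Besides the shell and the picture viewer there is one more tool, called after "Emit:" in YAML: its name, and indented under it one key for each argument. apply_moves: Moves the arm, as the interface text tells. Its arguments: {"type":"object","properties":{"commands":{"type":"array"}},"required":["commands"]}

```bash
mkdir -p pics; cat > h.py <<'E'
import numpy as np,cv2
from plant import ctrl
def ray(p,uv,z):
    T=np.array(p["T"]);u,v=uv
    d=T[:3,:3]@np.array([(u-p["cx"])/p["fx"],-(v-p["cy"])/p["fy"],-1.]);o=T[:3,3]
    return o+d*(z-o[2])/d[2]
Z=dict(opener_grip=.008,opener_tip=.008,tray_floor=.004,pink_marker=0)
def look(n,save=None):
    p=ctrl.snapshot(n)
    if save: cv2.imwrite('pics/'+save,p["img"][:,:,::-1])
    for t,z in Z.items():
        for r in ctrl.spot_point(p,t)[:2]:
            print(n,t,round(r["score"],2),np.round(r["at"],1),np.round(ray(p,r["at"],z),4))
    return p
E
python3 - <<'E'
from h import *
a=look("top","top0.png");b=look("scene","scene0.png")
print(a.keys(),ctrl.nose_length,ctrl.get_obs())
print(np.hstack([cv2.imread('pics/top0.png')]).shape, a["T"])
E
```

```text
top opener_grip 0.86 [275.6 170.1] [ 0.5858 -0.3532  0.008 ]
top opener_tip 0.56 [300.1 211.4] [ 0.4946 -0.4048  0.008 ]
top tray_floor 0.83 [237.3 238.3] [ 0.4381 -0.2683  0.004 ]
top pink_marker 0.83 [227.3 124.7] [ 0.6911 -0.2471  0.    ]
scene opener_grip 0.92 [271.7 209.6] [ 0.5928 -0.3481  0.008 ]
scene opener_tip 0.75 [273.6 242.4] [ 0.4917 -0.4068  0.008 ]
scene tray_floor 0.55 [194.5 236.2] [ 0.4411 -0.2675  0.004 ]
scene pink_marker 0.59 [254.  180.9] [ 0.7016 -0.242   0.    ]
dict_keys(['img', 'fx', 'fy', 'cx', 'cy', 'T', 'shot']) 0.017 {'clock': 0.5, 'joint_pos': array([-4.89840355e+01,  2.05477188e+01,  6.78731928e-01, -2.87083368e-03,
       -7.01370472e+01, -1.65066378e+01]), 'qvel': array([-0.023766  ,  0.06023802, -0.02923901,  0.143025  ,  0.01087814,
        0.13047578]), 'tau': array([ 9.77494492e-04, -5.81799209e+01,  2.93068385e+01,  6.99701339e+00,
        1.18984084e-02, -4.79799803e-05]), 'tool_pos': array([ 0.27997673, -0.61412734,  0.24351231]), 'orientation': array([ 1.79993448e+02,  8.74237485e-04, -1.55491649e+02]), 'force': array([-0.52457562,  0.10565015, -0.07280658]), 'moment': array([-0.00985446,  0.00363039, -0.02022694]), 'gripper_force': 0.0, 'opening': 0.08738345405902408}
(384, 512, 3) [[-0.01039072  0.99386997 -0.11006597  0.43557252]
 [-0.99994136 -0.00999184  0.00417501 -0.30660551]
 [ 0.00304965  0.11010289  0.99391552  0.88247639]
 [ 0.          0.          0.          1.        ]]
```

View pics/top0.png

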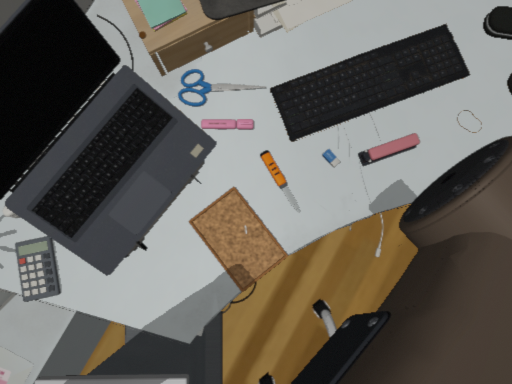

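View pics/scene0.png

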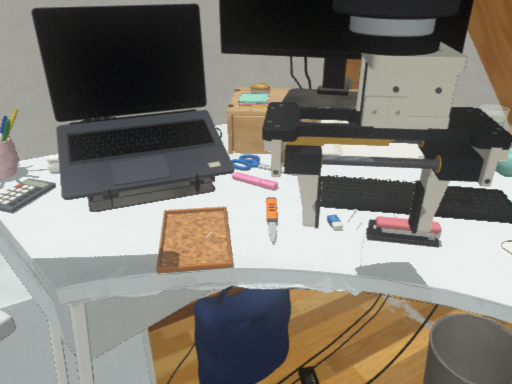

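The top view shows the opener from its butt at (262,152) to its tip at (299,210). The tray corners are near (190,220), (235,188), (287,252) and (243,289), and the pink highlighter is at (227,124). I'll refine these by segmentation.

```bash
cat >> h.py <<'E'
def seg(p,lo,hi,z,big=True):
    h=cv2.cvtColor(p["img"],cv2.COLOR_RGB2HSV);m=cv2.inRange(h,np.array(lo),np.array(hi))
    m=cv2.morphologyEx(m,cv2.MORPH_CLOSE,np.ones((5,5),np.uint8))
    n,l,s,c=cv2.connectedComponentsWithStats(m)
    return l,s,c
E
python3 - <<'E'
from h import *
p=ctrl.snapshot("top")
def fit(lo,hi,near,z):
    l,s,c=seg(p,lo,hi,z);i=1+np.argmin(np.hypot(*(c[1:]-near).T)+1e3*(s[1:,4]<40))
    ys,xs=np.nonzero(l==i);W=np.array([ray(p,(x,y),z)[:2] for x,y in zip(xs,ys)])
    r=cv2.minAreaRect((W*1000).astype(np.float32));print(near,s[i],np.round(r[0],1),np.round(r[1],1),round(r[2],1)); print(np.round(cv2.boxPoints(r),1).tolist())
    e=np.linalg.eigh(np.cov(W.T))[1][:,-1];print("pca deg",np.degrees(np.arctan2(e[1],e[0])),W.mean(0))
fit((8,150,120),(22,255,255),(273,170),.014)
fit((5,60,40),(22,255,255),(238,238),.012)
E
```

```text
(273, 170) [261 152  25  34 318] [ 588.2 -347.8] [76.6 20. ] 29.9
[[550.0, -358.20001220703125], [560.0, -375.5], [626.4000244140625, -337.3999938964844], [616.4000244140625, -320.1000061035156]]
pca deg -150.03614462130483 [ 0.58802544 -0.34771066]
(238, 238) [261 152  25  35 368] [ 588.5 -347.4] [80.2 22.2] 29.8
[[548.2000122070312, -357.70001220703125], [559.2000122070312, -377.0], [628.7999877929688, -337.20001220703125], [617.7999877929688, -317.8999938964844]]
pca deg -150.24706878779187 [ 0.58856402 -0.34747724]
```

```bash
python3 - <<'E'
from h import *
p=ctrl.snapshot("top")
h=cv2.cvtColor(p["img"],cv2.COLOR_RGB2HSV);print(h[238:242,225],h[205,212],h[270,265])
m=cv2.inRange(h,np.array((3,70,40)),np.array((25,255,255)));m[:185]=0;m[:,:185]=0;m[290:]=0;m[:,290:]=0
m=cv2.morphologyEx(m,cv2.MORPH_OPEN,np.ones((5,5)))
tri=np.zeros_like(m);cv2.fillConvexPoly(tri,np.array([(184,219),(236,182),(294,252),(243,296)]),255);m&=tri
ys,xs=np.nonzero(m);W=np.array([ray(p,(x,y),.012)[:2] for x,y in zip(xs,ys)])
r=cv2.minAreaRect((W*1000).astype(np.float32));print(r,cv2.boxPoints(r),W.mean(0))
cv2.imwrite('pics/t.png',cv2.resize(np.hstack([p["img"][170:310,170:310,::-1],cv2.merge([m]*3)[170:310,170:310]]),None,fx=2.8,fy=2.8))
E
```

```text
[[ 15 123 141]
 [ 15 124 140]
 [ 16 122 148]
 [ 15 123 147]] [ 14 149 111] [ 15 130 126]
((435.8649597167969, -271.7732238769531), (197.13975524902344, 126.03048706054688), 38.048011779785156) [[ 319.40405 -282.8998 ]
 [ 397.07935 -382.14813]
 [ 552.32587 -260.64664]
 [ 474.65057 -161.39832]] [ 0.43537499 -0.27181097]
```

View pics/t.png

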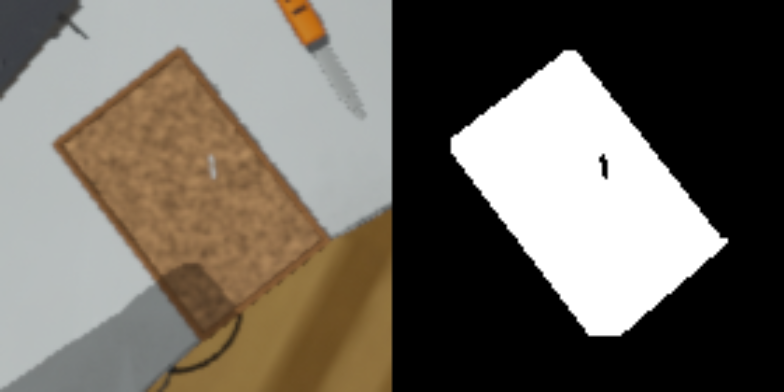

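Emit:
apply_moves:
  commands:
    - [[3,2.5,0],0.12,0.3]
    - [[6,5,0],0.24,0.3]
    - [[9,8,0],0.36,0.3]
    - [[12,10,-1],0.48,0.3]
    - [[15,13,-2],0.6,0.3]
    - [[18,15,-3],0.72,0.3]
    - [[21,18,-4],0.84,0.3]
    - [[24,21,-5],0.96,0.3]
    - [[27,24,-6],1.08,0.3]
    - [[30.6,26.3,-7],1.2,0.3]
    - [[30.6,26.3,-8],1.32,0.3]
    - [[30.6,26.3,-9],1.44,0.3]
    - [[30.6,26.3,-9],1.56,0.3]
    - [[30.6,26.3,-9],1.68,0.3]
    - [[30.6,26.3,-9],1.8,0.3]
    - [[30.6,26.3,-9],1.92,0.3]
    - [[30.6,26.3,-9],2.04,0.3]
    - [[30.6,26.3,-9],2.16,0.3]
    - [[30.6,26.3,-9],2.28,0.3]
    - [[30.6,26.3,-9],2.4,0.3]

```text
clock: 2.27
tool_pos: [0.586, -0.3512, 0.1536]
orientation: [180.0, -0.0, -17.6]
force: [-0.3, -0.2, 0.8]
opening: 0.0611
gripper_force: 0.0
```

Emit:
apply_moves:
  commands:
    - [[0,0,0],0.12,0.3]
    - [[0,0,-1],0.24,0.3]
    - [[0,0,-2],0.36,0.3]
    - [[0,0,-3],0.48,0.3]
    - [[0,0,-4],0.6,0.3]
    - [[0,0,-5],0.72,0.3]
    - [[0,0,-6],0.83,0.3]
    - [[0,0,-6],0.83,0.3]
    - [[0,0,-6],0.83,0.3]

```text
clock: 3.02
tool_pos: [0.5857, -0.3511, 0.0932]
orientation: [-180.0, 0.1, 29.4]
force: [-0.3, -0.5, 0.5]
opening: 0.0611
gripper_force: 0.0
```

```bash
python3 - <<'E'
from h import *
o=ctrl.get_obs();print(o["tool_pos"],o["orientation"],o["joint_pos"],o["clock"])
look("top","top1.png");look("scene","scene1.png")
a=cv2.imread('pics/top1.png')[110:270,200:360];b=cv2.imread('pics/scene1.png')[130:290,170:330]
cv2.imwrite('pics/c1.png',cv2.resize(np.hstack([a,b]),None,fx=2.5,fy=2.5))
E
```

```text
[ 0.58572583 -0.35110157  0.09315683] [-1.79955063e+02  5.32843484e-02  2.93811138e+01] [-1.46254481e+01  2.80583129e+01 -8.40354502e+00  5.83525707e-03
 -5.36076873e+01  1.34003076e+02] 3.0167
top opener_grip 0.84 [274.4 172.2] [ 0.5812 -0.3505  0.008 ]
top opener_tip 0.81 [298.6 210.8] [ 0.496  -0.4016  0.008 ]
top tray_floor 0.86 [237.1 239.4] [ 0.4358 -0.2679  0.004 ]
top pink_marker 0.62 [229.1 122.3] [ 0.6966 -0.2511  0.    ]
scene opener_grip 0.78 [272.2 210.2] [ 0.5912 -0.3501  0.008 ]
scene opener_tip 0.76 [269.4 239.6] [ 0.4957 -0.396   0.008 ]
scene tray_floor 0.91 [195.9 234.5] [ 0.4469 -0.2663  0.004 ]
scene pink_marker 0.53 [253.9 182.1] [ 0.6961 -0.245   0.    ]
```

View pics/c1.png

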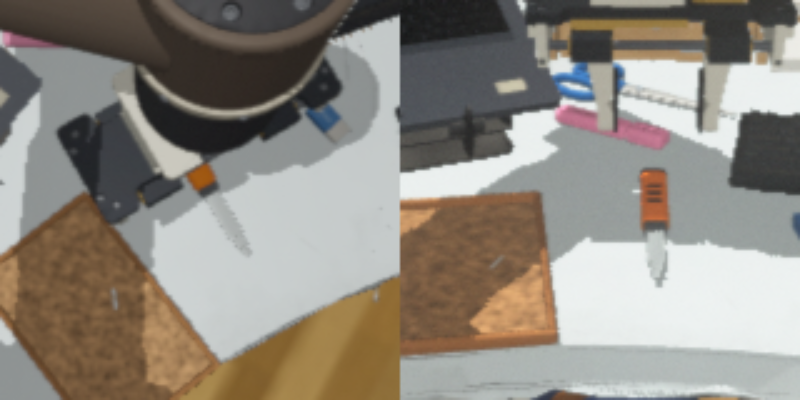

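The top view shows the fingers straddling the opener's handle, which runs along the tool axis. The highlighter and laptop are clear of the gripper, so I'll descend and grip.

Emit:
apply_moves:
  commands:
    - [[0,0,-2],0.01,0.3]
    - [[0,0,-4],0.01,0.3]
    - [[0,0,-5.5],0.01,0.3]
    - [[0,0,-6.5],0.01,0.3]
    - [[0,0,-7.1],0.01,0.3]
    - [[0,0,-7.4],0.01,0.3]
    - [[0,0,-7.4],0.01,0.3]
    - [[0,0,-7.4],0.01,0.6]
    - [[0,0,-7.4],0.01,0.7]
    - [[0,0,-7.4],0.01,0.8]
    - [[0,0,-7.4],0.01,0.9]
    - [[0,0,-7.4],0.01,1]
    - [[0,0,-7.4],0.01,1]
    - [[0,0,-7.4],0.01,1]
    - [[0,0,-7.4],0.01,1]

```text
clock: 4.77
tool_pos: [0.586, -0.3512, 0.0197]
orientation: [180.0, -0.0, 30.2]
force: [-1.3, -0.5, 1.9]
opening: 0.0217
gripper_force: 30.0
```

Emit:
apply_moves:
  commands:
    - [[0,0,0.5],0,1]
    - [[0,0,1.5],0,1]
    - [[0,0,3],0,1]
    - [[0,0,4.5],0,1]
    - [[0,0,6],0,1]
    - [[0,0,8],-0.1,1]
    - [[0,0,9],-0.2,1]
    - [[-1,0.5,10],-0.3,1]
    - [[-2,1,10],-0.4,1]
    - [[-3,1.2,10],-0.5,1]
    - [[-4,1.5,10],-0.6,1]
    - [[-6,2,10],-0.7,1]
    - [[-8,3,10],-0.8,1]
    - [[-10,4,10],-0.9,1]
    - [[-12,4.5,10],-1.0,1]
    - [[-14,5,10],-1.1,1]
    - [[-15,5.5,10],-1.2,1]
    - [[-16,6,10],-1.3,1]
    - [[-17,6.4,10],-1.4,1]
    - [[-17.1,6.4,10],-1.5,1]

```text
clock: 6.43
tool_pos: [0.4134, -0.2865, 0.1206]
orientation: [-180.0, -0.0, -56.1]
force: [-0.2, 0.5, -0.4]
opening: 0.0215
gripper_force: 30.0
```

Emit:
apply_moves:
  commands:
    - [[0,0,0],-0.1,1]
    - [[0,0,0],-0.2,1]
    - [[0,0,0],-0.3,1]
    - [[0,0,0],-0.4,1]
    - [[0,0,0],-0.5,1]
    - [[0,0,0],-0.6,1]
    - [[0,0,0],-0.7,1]
    - [[0,0,0],-0.8,1]
    - [[0,0,0],-0.9,1]
    - [[0,0,0],-1.0,1]
    - [[0,0,0],-1.1,1]
    - [[0,0,0],-1.2,1]
    - [[0,0,0],-1.3,1]
    - [[0,0,0],-1.4,1]
    - [[0,0,0],-1.5,1]
    - [[0,0,0],-1.5,1]
    - [[0,0,0],-1.5,1]

```text
clock: 7.85
tool_pos: [0.4152, -0.2872, 0.1203]
orientation: [-180.0, 0.0, -141.6]
force: [-0.0, 0.8, -0.2]
opening: 0.0214
gripper_force: 30.0
```

```bash
python3 - <<'E'
from h import *
Z.update(opener_grip=.11,opener_tip=.11)
o=ctrl.get_obs();print(o["tool_pos"],o["orientation"],o["clock"],o["opening"],o["gripper_force"])
look("top","top2.png");look("scene","scene2.png")
a=cv2.imread('pics/top2.png')[150:310,170:330];b=cv2.imread('pics/scene2.png')[110:290,100:310]
cv2.imwrite('pics/c2.png',np.hstack([cv2.resize(a,(400,400)),cv2.resize(b,(400,400))]))
E
```

```text
[ 0.41522884 -0.28721293  0.12029111] [-1.79952680e+02  3.51826820e-02 -1.41556898e+02] 7.85 0.021436740558750444 30.000434517860413
top pink_marker 0.83 [228.  125.1] [ 0.6902 -0.2486  0.    ]
scene opener_grip 0.71 [192.8 191.6] [ 0.4246 -0.2858  0.11  ]
scene opener_tip 0.81 [187.2 168.4] [ 0.4939 -0.219   0.11  ]
scene tray_floor 0.86 [195.6 235.5] [ 0.444  -0.2679  0.004 ]
scene pink_marker 0.64 [253.9 183.9] [ 0.6881 -0.2497  0.    ]
scene pink_marker 0.22 [188.2 170.1] [ 0.6716 -0.0708  0.    ]
```

View pics/c2.png

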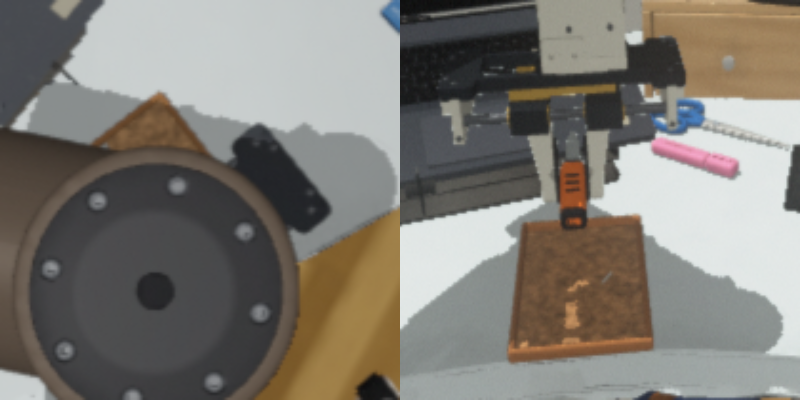

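The scene view shows the opener held over the tray with its black butt cap towards the front and its blade towards the laptop. I'll lower it gently.

Emit:
apply_moves:
  commands:
    - [[0,0,-1],0,1]
    - [[0,0,-2.5],0,1]
    - [[0,0,-4],0,1]
    - [[0,0,-5.5],0,1]
    - [[0,0,-7],0,1]
    - [[0,0,-8],0,1]
    - [[0,0,-8.6],0,1]
    - [[0,0,-9],0,1]
    - [[0,0,-9.2],0,1]
    - [[0,0,-9.4],0,1]
    - [[0,0,-9.5],0,1]
    - [[0,0,-9.6],0,1]
    - [[0,0,-9.6],0,1]
    - [[0,0,-9.6],0,1]

```text
clock: 9.52
tool_pos: [0.4152, -0.2872, 0.0239]
orientation: [-180.0, 0.0, -141.7]
force: [0.3, 0.0, 0.2]
opening: 0.0219
gripper_force: 30.0
```

Emit:
apply_moves:
  commands:
    - [[0,0,-0.05],0,1]
    - [[0,0,-0.05],0,0.73]
    - [[0,0,-0.05],0,0.7]
    - [[0,0,-0.05],0,0.65]
    - [[0,0,-0.05],0,0.6]
    - [[0,0,-0.05],0,0.5]
    - [[0,0,-0.05],0,0.5]
    - [[0,0,-0.05],0,0.5]
    - [[0,0,0.5],0,0.5]
    - [[0,0,1.5],0,0.5]
    - [[0,0,3],0,0.5]
    - [[0,0,5],0,0.5]
    - [[0,0,8],0,0.5]
    - [[0,0,11],0,0.5]
    - [[3,-3,14],0,0.5]
    - [[6,-6,16],0,0.5]
    - [[7,-10,17],0,0.5]
    - [[7,-14,17],0,0.5]
    - [[7,-18,17],0,0.5]
    - [[7,-22,17],0,0.5]

```text
clock: 11.18
tool_pos: [0.4854, -0.5009, 0.1954]
orientation: [-179.9, 0.0, -141.7]
force: [0.7, 0.3, 0.1]
opening: 0.0438
gripper_force: 0.0
```

```bash
python3 - <<'E'
from h import *
Z.update(opener_grip=.012,opener_tip=.012)
look("top","top3.png");look("scene","scene3.png")
a=cv2.imread('pics/top3.png')[150:310,170:330];b=cv2.imread('pics/scene3.png')[160:290,130:260]
cv2.imwrite('pics/c3.png',np.hstack([cv2.resize(a,(400,400)),cv2.resize(b,(400,400))]))
E
```

```text
top opener_grip 0.55 [245.4 249. ] [ 0.4152 -0.2858  0.012 ]
top tray_floor 0.68 [236.3 238.8] [ 0.4371 -0.2661  0.004 ]
scene opener_grip 0.75 [195.4 241.7] [ 0.4186 -0.2875  0.012 ]
scene opener_tip 0.56 [194.7 210. ] [ 0.5076 -0.2177  0.012 ]
scene tray_floor 0.78 [197.1 237.5] [ 0.4401 -0.2743  0.004 ]
scene pink_marker 0.75 [253.9 181.7] [ 0.6979 -0.2439  0.    ]
```

View pics/c3.png

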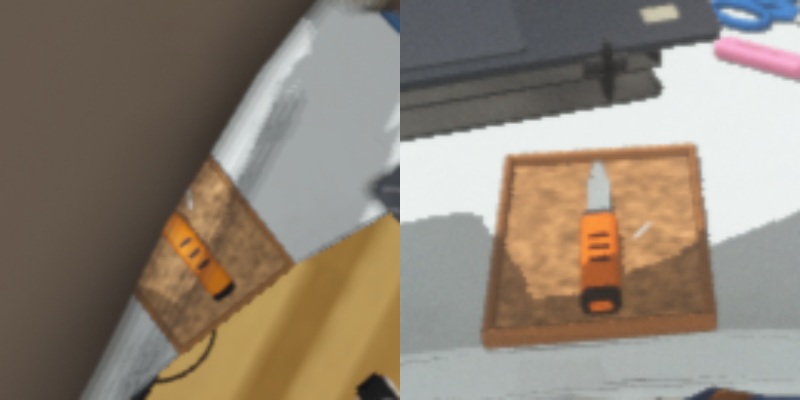

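The opener lies flat and lengthwise in the tray, with its butt near (195,257) in the scene view, its tip near (195,213), and the rim clear at both ends. I'm handing the job in.

```bash
python3 -c "
from plant import ctrl
print(ctrl.close_job())"
```

```text
the job is handed in; nothing more can be done
None
```

I turned the letter opener end for end and laid it flat in the pen tray, handle at the front and blade towards the laptop; it is released, the highlighter was left alone, and the job is handed in at about 11 s (no verdict was returned).

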